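# Roll-test two shafts and scrap the bent one

### The arm

A 7-joint arm with a two-finger parallel gripper is mounted at the origin on a cart in front of the work surface, level with it; the furniture and walls round the work are solid. World frame = base frame: x ahead of the robot, y to its left, z up, the work surface at z = 0. Lengths are in m, angles in rad, forces in N, time in s.
With the tool pointing down it reaches from about 0.425 to 0.875 m from the base axis. Payload 4.7 kg.
Tool frame: the origin (TCP) lies midway between the tips of the shut fingers; the grasp point (between the pads) lies ctrl.grasp_offset behind it (ctrl.grasp_offset is the distance from the TCP to the grasp point, in m); z points along the fingers, y is the line along which they close (so a half turn about z gives the same grasp; the last joint's range is limited). The gripper opens to 87 mm and grips with 3 to 60 N. Pads are 19 mm wide; open, the fingers measure 117 mm over their backs; the gripper's body (75 mm by 190 mm) begins 51 mm behind the grasp point.
Start: joints at [1.357, 0.321, -0.07, 1.45, 0.023, 1.371, -0.057], TCP at [0.147, -0.633, 0.223] pointing down, gripper open.
Joint ranges: [-2.86, 2.86], [-0.3, 2.09], [-1.38, 1.24], [0.06, 2.45], [-1.56, 4.7], [0.09, 2.05], [-2.69, 2.69]. Speed limits (rad/s): [2.57, 2.57, 3.14, 3.14, 3.14, 3.14, 3.14].

### API

Orientations are given as a rotation vector (axis times angle).
In Python, from bench import ctrl gives the robot as it stands. The module is installed in compiled form; this text tells all that it offers.
- The arm moves only by the tool jog_arm, never from a script. Its argument "moves" is one flat list of numbers, 7 for each row, row after row: the shift along the tool's x, y, z in units of 30 cm (1.0 is 30 cm), then the turn, a rotation vector about the tool's x, y, z in units of 60 degrees (1.0 is 60 degrees), then the gripper's target within -1 to 1 (fully open at 1, half-way at 0, shut at -1). In form: [x, y, z, wx, wy, wz, fingers, x, y, z, wx, wy, wz, fingers, ...]. A call has exactly 8 rows; each row is the pose to reach, as a shift and turn from the pose commanded when the call began, along the tool's axes at that moment; what a row does not reach only later rows make up. A row lasts 1/8 s, in which the tool goes at most 62.5 mm and 10.7 degrees, less where a joint would pass 70% of its speed; a pose out of reach is approached as far as the arm can. A call with a number of a shift or a turn outside -1 to 1 is refused whole. A call with a gripper value outside its range is refused whole. The fingers move at their own pace and stop on an object; "newtons" is the grip in N (left out, the last holds). Time passes only in rows, so rows that repeat a pose let the fingers close, or fill a call up. It gives the time, the measured TCP pose, the force, the opening and the grip force at its end, in the units of the state.
- ctrl.get_state(): the state, without advancing time (a new reading comes with each control period).
- ctrl.get_image(name): name is "side" or "top"; returns a dict with "pixels" (420x560x3 uint8, red, green, blue), "fx", "fy", "cx", "cy" (pixels), "xyz" and "rotation" of the camera in the world. Camera axes: x right, y up, looking along -z (the intrinsics and any distortion apply to the point x, -y, -z); pixel columns grow to the right and rows downward; lengths in m; the calibration is good to about 2 mm. A picture is of the moment at which its call begins. There is no depth.
- ctrl.close_job(): hands the job in; it is judged then, once.
The state is a dict: "time": time; "joint_positions": joint angles; "qd": joint speeds; "joint_torque": joint torques, N m; "position": TCP position; "tool_rot": TCP orientation; "ft_force": force on the tool from outside, world axes, zero at the start; "torque": the same for the moment, N m; "grip_width": opening from 0.0 (shut) to 1.0 (fully open); "grip_force": force on a finger pad.
Only numpy, scipy, OpenCV 4.12 (cv2) and the standard library are available. Lean on these libraries where they do the work, as an engineer would, in place of code of your own. Each camera call takes 0.05 s, during which the arm holds its last target. There are 200 camera calls.

### The job

Check the two steel shafts for straightness: grip the sprung rolling float by its wooden handle and with its flat sole roll each shaft, one after the other, along the steel plate from where it lies up to its two stop pins, pressing lightly but steadily (ease off when a shaft lifts; never press harder than about 10 N). One of the shafts is bent and lifts the float as it rolls: lay it in the sheet-metal scrap tray, and leave the straight one on the plate. Set the float back down on the bench, off the plate, standing flat on its sole, and leave the other tools as they are.

Things in the scene. Friction and masses are not known exactly. Their poses are not given: they have to be found in the camera images.
- plate: Flat steel inspection plate fixed on the bench, 150 mm (its x) x 300 mm (its y) x 20 mm thick. Origin: centre of the underside; the working face is at its z = 20 mm. Its x axis points away from the robot and is the rolling direction. It has two lanes along x, centred at its y = +68 and y = -68 mm, with one shaft lying across each near the robot's side, and two stop pins at the far end of each.
- stop_left (a point): Point on the plate's face midway between the two stop pins of the left lane (plate x = +27, y = +68 mm). The pins are upright, 8 mm diameter, 12 mm high above the face, 36 mm to either side of this point along the plate's y, with room for a gripper finger between them. A shaft touching them has its axis 14 mm nearer the robot (plate x = +13 mm).
- stop_right (a point): The same point between the two stop pins of the right lane (plate x = +27, y = -68 mm). Behind this lane stands a fixed tool chest, 205 mm high, its front face at world x = 0.63 m.
- shaft_a: One of two plain steel shafts, 20 mm diameter, 110 mm long, about 0.25 kg. Origin: middle of the shaft at mid thickness, 10 mm above the plate's face; y runs along the shaft; z points up at the start. One is straight and stands 20 mm high however it is turned; the other is bowed by 5 mm, lies with its bow level, and between two flat faces swings between 20 and 25 mm twice in each turn.
- shaft_b: The other shaft, same size and frame as shaft_a. They lie in either order, and which of the two is bent is not told. When the float is lifted off, the bent one may rock back from its pins by up to a quarter turn (16 mm) until its bow is level.
- float: Rolling float: flat steel sole 110 mm (its x) x 120 mm (its y) x 8 mm, sprung under a 70 x 90 mm carrier with a wooden grip bar. 0.32 kg. Origin: centre of the sole's underside, springs unloaded; z up. The sole stays parallel and gives way upward, at most 10 mm, 4 N per mm from zero (plus its own weight, 1.2 N). A shaft rolled under it advances half as far as the float.
- float_grip (a point): Grip point of the float, 55 mm above its sole's underside, in the middle of the upright wooden bar. The bar is 24 mm thick along the float's x (the way to grip it), 80 mm long along its y, and reaches from 30 to 70 mm above the sole's underside. A fixed bench vise, about 150 mm high, stands between the float's place and the plate: carry the float over it.
- tray: Open sheet-metal scrap tray fixed on the bench, outside 130 mm (its x) x 170 mm (its y) x 32 mm high, walls and floor 4 mm thick. Origin: centre of the underside.
- wrench: Bystander: steel combination wrench, 36x230x9 mm, lying on the bench. Origin at the centre of its underside.
- marker: Bystander: black and white marker pen, 23x132x17 mm, lying on the bench. Origin at the centre of its underside.

How it is judged:
By the outcome, as a careful person would: the job done as asked, in the order asked, and still so for the second after the job is handed in, with the robot touching nothing.
It also fails if it takes over 72 s, if anything falls off the work surface, if the arm or the gripper's body presses on something with over 40 N, if the wrist force passes 120 N, or if a joint passes its speed limit or range.

## Working session

There is one attempt and no reset: what is moved stays moved. The work goes in short steps, Python scripts to look and compute and a tool call to move; the robot and the scene stay as the last step left them, time stands still between calls to the robot, and variables do not carry over. Pictures are saved under pics/ and viewed, at most 10 in all, crops included, and the job is handed in when it is done.

Besides the shell and the picture viewer there is one more tool, called after ">>>" as name(argument=value, ...) on one line, values as JSON. jog_arm: Moves the arm, as the interface text tells. Its arguments: {"type":"object","properties":{"moves":{"type":"array"},"newtons":{"type":"number"}},"required":["moves"]}

```bash
mkdir -p pics
cat > h.py <<'E'
import numpy as np, cv2
from bench import ctrl
from scipy.spatial.transform import Rotation as R
def snap(cam,fn=None):
    im=ctrl.get_image(cam)
    if fn: cv2.imwrite('pics/'+fn,cv2.cvtColor(np.asarray(im['pixels']),cv2.COLOR_RGB2BGR))
    return im
def rotm(r):
    r=np.asarray(r,float)
    return r if r.shape==(3,3) else (R.from_rotvec(r).as_matrix() if r.size==3 else R.from_quat(r).as_matrix())
def world(im,u,v,z):
    d=np.array([(u-im['cx'])/im['fx'],-(v-im['cy'])/im['fy'],-1.]); d=rotm(im['rotation'])@d
    p=np.asarray(im['xyz']); return p+d*(z-p[2])/d[2]
def pix(im,P):
    q=rotm(im['rotation']).T@(np.asarray(P)-im['xyz']); return im['cx']+im['fx']*q[0]/-q[2], im['cy']-im['fy']*q[1]/-q[2]
E
python3 - <<'E'
from h import *
for c in('top','side'):
    im=snap(c,c+'0.png'); print({k:v for k,v in im.items() if k!='pixels'})
s=ctrl.get_state(); print(s, ctrl.grasp_offset)
E
```

```text
{'fx': 482.1641691353239, 'fy': 482.1641691353239, 'cx': 287.2677886428814, 'cy': 212.3579181957519, 'xyz': array([ 0.19197259, -0.04445377,  1.27868597]), 'rotation': array([ 0.16654667, -0.14154179, -1.58372904])}
{'fx': 539.3646834214577, 'fy': 539.3646834214577, 'cx': 280.578782920764, 'cy': 212.8820789861372, 'xyz': array([-0.51034265, -0.11590811,  1.57407571]), 'rotation': array([ 0.46034317, -0.42129483, -1.45326982])}
{'time': 0.1, 'joint_positions': array([ 1.35710024,  0.32176539, -0.07009061,  1.45155134,  0.02264234,
        1.37078956, -0.05692734]), 'qd': array([ 0.00097299, -0.00281355, -0.00138416, -0.0035929 ,  0.00105061,
       -0.00068597, -0.00122245]), 'joint_torque': array([ 3.76346115e-04, -4.92570090e+01, -4.05286644e-01, -3.13399637e+01,
       -6.40922436e-02,  3.94174398e-02,  5.81844051e-05]), 'position': array([ 0.14662084, -0.63274301,  0.22156105]), 'tool_rot': array([-3.11954970e+00, -3.56878001e-01,  5.13189805e-04]), 'ft_force': array([-0.76393098, -0.21370245,  0.34734471]), 'torque': array([ 0.01471495, -0.00309884,  0.04819268]), 'grip_force': 0.0, 'grip_width': 0.9995444516323497} 0.0187
```

View pics/top0.png

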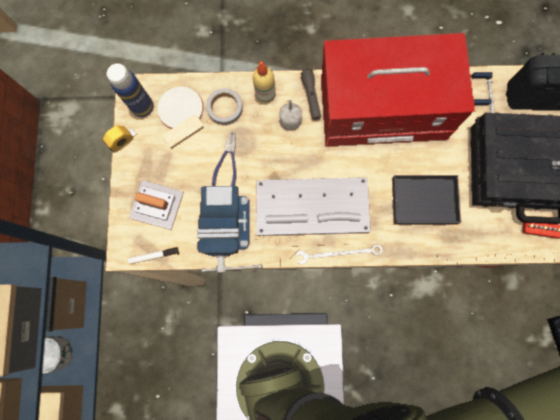

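View pics/side0.png

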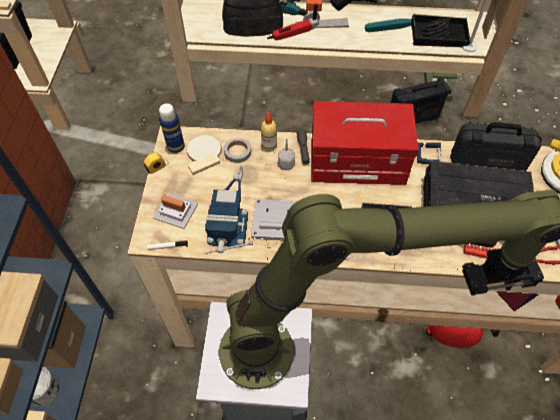

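The top view shows the float at about (155,203), the vise at (222,220), the plate from (257,180) to (369,235), shafts at (287,218) and (338,217), and the tray at (426,200). The right shaft looks bowed. In the side view the arm hides the tray. I'll zoom in to get pixel positions.

Run:
```python
import cv2
a=cv2.imread('pics/top0.png')
f=cv2.resize(a[170:240,120:190],None,fx=5.6,fy=5.6,interpolation=cv2.INTER_CUBIC)
p=cv2.resize(a[170:245,250:380],None,fx=6,fy=6,interpolation=cv2.INTER_CUBIC)
cv2.imwrite('pics/f.png',f);cv2.imwrite('pics/p.png',p)
```

```text
(no output)
```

View pics/f.png

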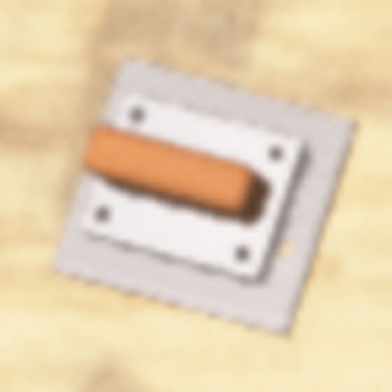

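View pics/p.png

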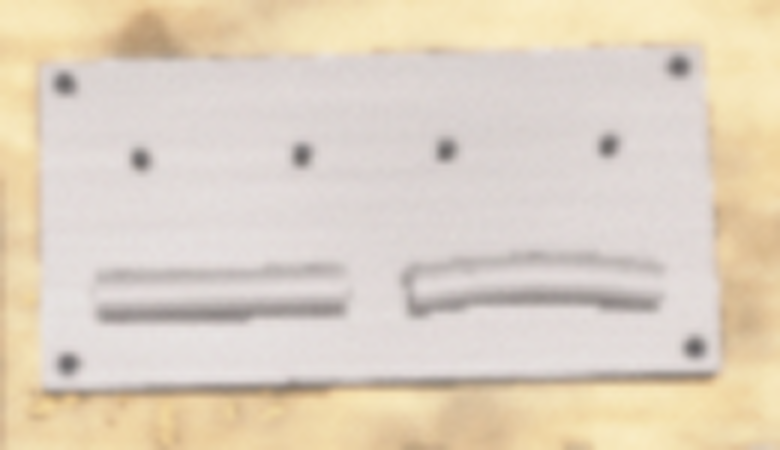

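The float crop shows sole corners at (125,58), (357,122), (290,335) and (52,270). The plate crop shows face corners at (42,65), (705,47), (718,373) and (42,386), pins at y≈150, and shafts at (220,293) and (533,285). The right shaft is visibly bowed.

Run:
```python
from h import *
im=snap('top'); np.set_printoptions(precision=4,suppress=True)
F=lambda x,y:(120+(x+.5)/5.6-.5,170+(y+.5)/5.6-.5)
P=lambda x,y:(250+(x+.5)/6-.5,170+(y+.5)/6-.5)
W=lambda p,z:world(im,*p,z)[:2]
fc=np.array([W(F(*c),.008) for c in[(125,58),(357,122),(290,335),(52,270)]])
print('float',fc.mean(0),[np.linalg.norm(fc[i]-fc[i-1]) for i in range(4)])
y=fc[0]+fc[3]-fc[1]-fc[2]; x=fc[0]+fc[1]-fc[2]-fc[3]
print('yaw from y',np.arctan2(-y[0],y[1]),'from x',np.arctan2(x[1],x[0]))
b=np.array([W(F(*c),.070) for c in[(104,126),(252,166),(242,212),(85,165)]]);print('bar top',b.mean(0),b)
pc=np.array([W(P(*c),.02) for c in[(42,65),(705,47),(718,373),(42,386)]])
print('plate',pc.mean(0),pc,[np.linalg.norm(pc[i]-pc[i-1]) for i in range(4)])
y=pc[0]+pc[3]-pc[1]-pc[2]; x=pc[0]+pc[1]-pc[2]-pc[3]
print('yaw',np.arctan2(-y[0],y[1]),np.arctan2(x[1],x[0]))
for c in[(140,158),(302,155),(446,150),(608,145)]: print('pin',W(P(*c),.03))
for c in[(96,293),(346,290),(410,292),(660,285),(533,282)]: print('shaft',W(P(*c),.03))
for c in[(65,84),(679,67),(694,347),(68,363)]: print('screw',W(P(*c),.02))
tc=np.array([W(c,.032) for c in[(393,177),(458,176),(460,223),(395,224)]]);print('tray',tc.mean(0),tc)
for c in[(199,185),(240,185),(240,253),(199,253),(247,197),(250,247)]: print('vise',W(c,.12))
s=ctrl.get_state(); print(rotm(s['tool_rot']))
```

```text
float [0.473  0.3279] [np.float64(0.10930178587849333), np.float64(0.1197988689244014), np.float64(0.10831634511796848), np.float64(0.12092932533585168)]
yaw from y -0.28887813158237563 from x -0.2814502140007703
bar top [0.473  0.3266] [[0.4931 0.3583]
 [0.4727 0.2889]
 [0.4511 0.2928]
 [0.4748 0.3663]]
plate [ 0.4588 -0.0935] [[ 0.5313  0.0549]
 [ 0.5332 -0.243 ]
 [ 0.3853 -0.2415]
 [ 0.3853  0.0555]] [np.float64(0.1459877380140872), np.float64(0.29786581686565783), np.float64(0.14795039131380902), np.float64(0.2969616938117544)]
yaw 0.003238206086260752 -0.007432154963754168
pin [0.485  0.0108]
pin [ 0.4849 -0.061 ]
pin [ 0.4858 -0.1248]
pin [ 0.4866 -0.1964]
shaft [0.4246 0.0308]
shaft [ 0.4237 -0.079 ]
shaft [ 0.4223 -0.107 ]
shaft [ 0.4232 -0.2165]
shaft [ 0.4256 -0.161 ]
screw [0.5222 0.0446]
screw [ 0.5242 -0.2309]
screw [ 0.397  -0.2315]
screw [0.3953 0.044 ]
tray [ 0.4657 -0.3942] [[ 0.5296 -0.31  ]
 [ 0.5286 -0.4823]
 [ 0.4019 -0.4767]
 [ 0.4026 -0.3077]]
vise [0.4956 0.1903]
vise [0.4934 0.0882]
vise [0.3242 0.0878]
vise [0.326  0.1871]
vise [0.4625 0.0708]
vise [0.3383 0.0636]
[[ 0.9742  0.2259 -0.0004]
 [ 0.2259 -0.9742  0.0014]
 [-0.0001 -0.0014 -1.    ]]
```

The measurements match the given sizes. The plate is centred at (0.459, -0.0935) with almost no yaw, the pins are at x≈0.4855, and the lanes are at y≈-0.0255 and -0.161. The float is at (0.473, 0.3275) with yaw -0.285. I'm moving toward the float now.

>>> jog_arm(moves=[0.12, -0.05, -0.0125, 0, 0, -0.125, 1, 0.24, -0.1, -0.025, 0, 0, -0.25, 1, 0.36, -0.15, -0.0375, 0, 0, -0.375, 1, 0.48, -0.2, -0.05, 0, 0, -0.5, 1, 0.6, -0.25, -0.0625, 0, 0, -0.625, 1, 0.72, -0.3, -0.075, 0, 0, -0.75, 1, 0.84, -0.35, -0.0875, 0, 0, -0.875, 1, 0.96, -0.4, -0.1, 0, 0, -1.0, 1])

```text
time: 1.15
position: [0.401, -0.4504, 0.2524]
tool_rot: [-2.52, -1.875, 0.0]
ft_force: [-0.5, -0.4, -0.6]
grip_width: 1.0
grip_force: 0.0
```

```bash
cat > go.py <<'E'
# usage: go.py x y z yaw [compliance none]: shift/turn in tool units from measured pose to TCP target; yaw = azimuth of tool y
import sys
from h import *
def go(x,y,z,yaw):
    s=ctrl.get_state(); T=rotm(s['tool_rot'])
    G=np.array([[-np.sin(yaw),np.cos(yaw),0],[np.cos(yaw),np.sin(yaw),0],[0,0,-1]]); 
    G=np.column_stack([[-np.sin(yaw),np.cos(yaw),0],[np.cos(yaw),np.sin(yaw),0],[0,0,-1]])
    d=T.T@(np.array([x,y,z])-s['position'])/.3; w=R.from_matrix(T.T@G).as_rotvec()/np.radians(60)
    print('t',round(s['time'],2),'pos',s['position'].round(4),'yaw',round(float(np.arctan2(T[1,1],T[0,1])),3),'F',s['ft_force'].round(2),'grip',round(s['grip_width'],3),round(s['grip_force'],1))
    print('shift',d.round(3),'turn',w.round(3))
if __name__=='__main__': go(*map(float,sys.argv[1:5]))
E
python3 go.py .46 -.15 .25 -.285;python3 go.py .473 .3275 .25 -.285
```

```text
t 1.15 pos [ 0.401  -0.4504  0.2524] yaw -0.292 F [-0.49 -0.37 -0.63] grip 1.0 0.0
shift [ 1.015 -0.099  0.008] turn [-0.    -0.    -0.006]
t 1.15 pos [ 0.401  -0.4504  0.2524] yaw -0.292 F [-0.49 -0.37 -0.63] grip 1.0 0.0
shift [ 2.552 -0.516  0.008] turn [-0.    -0.    -0.006]
```

>>> jog_arm(moves=[0.12, -0.005, 0, 0, 0, 0, 1, 0.24, -0.01, 0, 0, 0, 0, 1, 0.36, -0.015, 0, 0, 0, 0, 1, 0.48, -0.02, 0, 0, 0, 0, 1, 0.6, -0.025, 0, 0, 0, 0, 1, 0.72, -0.03, 0, 0, 0, 0, 1, 0.84, -0.035, 0, 0, 0, 0, 1, 0.96, -0.04, 0, 0, 0, 0, 1])

```text
time: 2.15
position: [0.4727, -0.1711, 0.2524]
tool_rot: [2.525, 1.87, -0.001]
ft_force: [-0.1, -0.3, -0.1]
grip_width: 0.995
grip_force: 0.0
```

>>> jog_arm(moves=[0.12, -0.035, 0, 0, 0, 0, 1, 0.24, -0.07, 0, 0, 0, 0, 1, 0.36, -0.105, 0, 0, 0, 0, 1, 0.48, -0.14, 0, 0, 0, 0, 1, 0.6, -0.175, 0, 0, 0, 0, 1, 0.72, -0.21, 0, 0, 0, 0, 1, 0.84, -0.245, 0, 0, 0, 0, 1, 0.96, -0.28, 0, 0, 0, 0, 1])

```text
time: 3.15
position: [0.476, 0.1287, 0.2524]
tool_rot: [2.524, 1.869, -0.001]
ft_force: [0.1, -0.4, 0.8]
grip_width: 1.0
grip_force: 0.0
```

>>> jog_arm(moves=[0.11, -0.03, 0, 0, 0, 0, 1, 0.22, -0.07, 0, 0, 0, 0, 1, 0.33, -0.1, 0, 0, 0, 0, 1, 0.44, -0.13, 0, 0, 0, 0, 1, 0.55, -0.17, 0, 0, 0, 0, 1, 0.63, -0.2, 0, 0, 0, 0, 1, 0.63, -0.2, 0, 0, 0, 0, 1, 0.63, -0.2, 0, 0, 0, 0, 1])

```text
time: 4.15
position: [0.4743, 0.3248, 0.2522]
tool_rot: [2.525, 1.868, -0.002]
ft_force: [0.2, -0.6, -0.7]
grip_width: 1.002
grip_force: 0.0
```

```bash
python3 go.py .473 .3273 .0365 -.285
python3 - <<'E'
from h import *
snap('side','s1.png')
E
```

```text
t 4.15 pos [0.4743 0.3248 0.2522] yaw -0.297 F [ 0.16 -0.63 -0.66] grip 1.002 0.0
shift [ 0.008 -0.006  0.719] turn [ 0.     0.001 -0.011]
```

>>> jog_arm(moves=[0.008, -0.006, 0.12, 0, 0, -0.01, 1, 0.008, -0.006, 0.26, 0, 0, -0.01, 1, 0.008, -0.006, 0.4, 0, 0, -0.01, 1, 0.008, -0.006, 0.52, 0, 0, -0.01, 1, 0.008, -0.006, 0.62, 0, 0, -0.01, 1, 0.008, -0.006, 0.68, 0, 0, -0.01, 1, 0.008, -0.006, 0.715, 0, 0, -0.01, 1, 0.008, -0.006, 0.715, 0, 0, -0.01, 1])

```text
time: 5.2
position: [0.4732, 0.3285, 0.038]
tool_rot: [2.515, 1.882, -0.0]
ft_force: [0.4, 0.4, 0.7]
grip_width: 1.001
grip_force: 0.0
```

>>> jog_arm(moves=[0, 0, 0, 0, 0, 0, 0, 0, 0, 0, 0, 0, 0, -0.6, 0, 0, 0, 0, 0, 0, -0.6, 0, 0, 0, 0, 0, 0, -0.6, 0, 0, 0, 0, 0, 0, -0.6, 0, 0, 0, 0, 0, 0, -0.6, 0, 0, 0, 0, 0, 0, -0.6, 0, 0, 0, 0, 0, 0, -0.6], newtons=50)

```text
time: 6.2
position: [0.4731, 0.3287, 0.038]
tool_rot: [2.515, 1.883, 0.0]
ft_force: [0.5, -0.3, -0.5]
grip_width: 0.266
grip_force: 50.0
```

```bash
python3 go.py .473 .3273 .25 0
python3 - <<'E'
from h import *
im=snap('top');a=cv2.cvtColor(np.asarray(im['pixels']),cv2.COLOR_RGB2BGR)
cv2.imwrite('pics/g.png',cv2.resize(a[130:260,80:280],None,fx=3,fy=3))
E
```

```text
t 6.2 pos [0.4731 0.3287 0.038 ] yaw -0.285 F [ 0.45 -0.33 -0.53] grip 0.266 50.0
shift [-0.005  0.001 -0.707] turn [ 0.     0.    -0.273]
```

View pics/g.png

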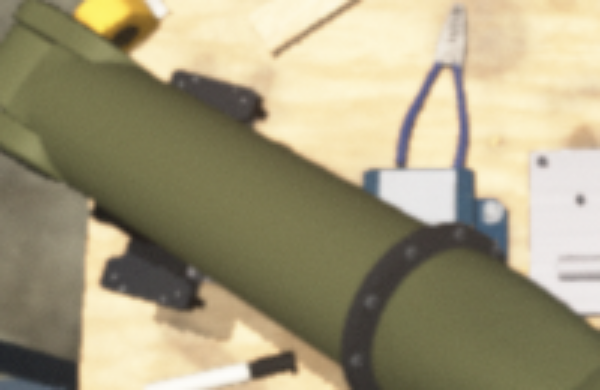

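The grip holds at 23 mm opening, which fits the bar, and the arm is clear of everything. I'll lift and square up the yaw.

>>> jog_arm(moves=[0, 0, -0.05, 0, 0, 0, -0.6, 0, 0, -0.17, 0, 0, 0, -0.6, 0, 0, -0.29, 0, 0, 0, -0.6, 0, 0, -0.41, 0, 0, -0.06, -0.6, 0, 0, -0.53, 0, 0, -0.12, -0.6, 0, 0, -0.64, 0, 0, -0.18, -0.6, 0, 0, -0.7, 0, 0, -0.24, -0.6, 0, 0, -0.72, 0, 0, -0.273, -0.6])

```text
time: 7.25
position: [0.4729, 0.3293, 0.2555]
tool_rot: [2.218, 2.223, 0.002]
ft_force: [-0.6, -0.5, -3.5]
grip_width: 0.269
grip_force: 50.0
```

```bash
python3 go.py .43 -.0255 .25 0
```

```text
t 7.25 pos [0.4729 0.3293 0.2555] yaw 0.002 F [-0.64 -0.5  -3.5 ] grip 0.269 50.0
shift [-1.182 -0.146  0.017] turn [ 0.001 -0.001  0.002]
```

>>> jog_arm(moves=[-0.12, 0, 0, 0, 0, 0, -0.6, -0.24, 0, 0, 0, 0, 0, -0.6, -0.36, -0.02, 0, 0, 0, 0, -0.6, -0.48, -0.05, 0, 0, 0, 0, -0.6, -0.6, -0.08, 0, 0, 0, 0, -0.6, -0.72, -0.11, 0, 0, 0, 0, -0.6, -0.84, -0.13, 0, 0, 0, 0, -0.6, -0.95, -0.146, 0, 0, 0, 0, -0.6])

```text
time: 8.25
position: [0.4282, 0.0426, 0.2534]
tool_rot: [2.221, 2.222, -0.002]
ft_force: [0.4, -0.2, -3.2]
grip_width: 0.271
grip_force: 50.0
```

>>> jog_arm(moves=[-0.1, 0, 0, 0, 0, 0, -0.6, -0.18, 0, 0, 0, 0, 0, -0.6, -0.23, 0, 0.05, 0, 0, 0, -0.6, -0.23, 0, 0.13, 0, 0, 0, -0.6, -0.23, 0, 0.23, 0, 0, 0, -0.6, -0.23, 0, 0.31, 0, 0, 0, -0.6, -0.23, 0, 0.36, 0, 0, 0, -0.6, -0.23, 0, 0.36, 0, 0, 0, -0.6])

```text
time: 9.25
position: [0.4282, -0.0247, 0.1447]
tool_rot: [-2.218, -2.221, 0.002]
ft_force: [-0.3, 0.3, -2.5]
grip_width: 0.27
grip_force: 50.0
```

```bash
python3 go.py .43 -.0255 .083 0
```

```text
t 9.25 pos [ 0.4282 -0.0247  0.1447] yaw 0.001 F [-0.32  0.3  -2.5 ] grip 0.27 50.0
shift [-0.003  0.007  0.206] turn [-0.003 -0.001  0.001]
```

>>> jog_arm(moves=[0, 0.005, 0.06, 0, 0, 0, -0.6, 0, 0.005, 0.12, 0, 0, 0, -0.6, 0, 0.005, 0.16, 0, 0, 0, -0.6, 0, 0.005, 0.19, 0, 0, 0, -0.6, 0, 0.005, 0.205, 0, 0, 0, -0.6, 0, 0.005, 0.21, 0, 0, 0, -0.6, 0, 0.005, 0.21, 0, 0, 0, -0.6, 0, 0.005, 0.21, 0, 0, 0, -0.6])

```text
time: 10.25
position: [0.4311, -0.0253, 0.0833]
tool_rot: [2.22, 2.222, 0.0]
ft_force: [0.9, -0.5, -2.3]
grip_width: 0.275
grip_force: 50.0
```

>>> jog_arm(moves=[0, 0, 0.003, 0, 0, 0, -0.6, 0, 0, 0.005, 0, 0, 0, -0.6, 0, 0, 0.008, 0, 0, 0, -0.6, 0, 0, 0.01, 0, 0, 0, -0.6, 0, 0, 0.012, 0, 0, 0, -0.6, 0, 0, 0.012, 0, 0, 0, -0.6, 0, 0, 0.012, 0, 0, 0, -0.6, 0, 0, 0.012, 0, 0, 0, -0.6])

```text
time: 11.25
position: [0.4309, -0.0252, 0.0795]
tool_rot: [2.221, 2.222, -0.0]
ft_force: [-0.1, 0.1, -3.8]
grip_width: 0.273
grip_force: 50.0
```

```bash
python3 go.py .425 -.0255 .077 0
```

```text
t 11.25 pos [ 0.4309 -0.0252  0.0795] yaw 0.001 F [-0.09  0.06 -3.77] grip 0.273 50.0
shift [-0.001 -0.02   0.008] turn [0.    0.    0.001]
```

>>> jog_arm(moves=[0, -0.01, 0, 0, 0, 0, -0.6, 0, -0.02, 0, 0, 0, 0, -0.6, 0, -0.03, 0, 0, 0, 0, -0.6, 0, -0.03, 0, 0, 0, 0, -0.6, 0, -0.03, 0.003, 0, 0, 0, -0.6, 0, -0.03, 0.006, 0, 0, 0, -0.6, 0, -0.03, 0.008, 0, 0, 0, -0.6, 0, -0.03, 0.008, 0, 0, 0, -0.6])

```text
time: 12.25
position: [0.4225, -0.0253, 0.0775]
tool_rot: [2.22, 2.221, 0.001]
ft_force: [-0.0, -0.3, 1.4]
grip_width: 0.271
grip_force: 50.0
```

```bash
python3 go.py .425 -.0255 .0765 0
```

```text
t 12.25 pos [ 0.4225 -0.0253  0.0775] yaw 0.001 F [-0.01 -0.29  1.42] grip 0.271 50.0
shift [-0.001  0.008  0.003] turn [0.001 0.    0.001]
```

>>> jog_arm(moves=[0, 0.015, 0.001, 0, 0, 0, -0.6, 0, 0.035, 0.001, 0, 0, 0, -0.6, 0, 0.055, 0.001, 0, 0, 0, -0.6, 0, 0.075, 0.001, 0, 0, 0, -0.6, 0, 0.095, 0.001, 0, 0, 0, -0.6, 0, 0.115, 0.001, 0, 0, 0, -0.6, 0, 0.135, 0.001, 0, 0, 0, -0.6, 0, 0.15, 0.001, 0, 0, 0, -0.6])

```text
time: 13.25
position: [0.4673, -0.0249, 0.0767]
tool_rot: [-2.22, -2.222, -0.001]
ft_force: [-0.3, 3.4, 4.2]
grip_width: 0.274
grip_force: 50.0
```

```bash
python3 go.py .425 -.0255 .0765 0
```

```text
t 13.25 pos [ 0.4673 -0.0249  0.0767] yaw 0.001 F [-0.33  3.38  4.19] grip 0.274 50.0
shift [-0.002 -0.141  0.001] turn [ 0.    -0.     0.001]
```

>>> jog_arm(moves=[0, 0.015, -0.001, 0, 0, 0, -0.6, 0, 0.035, -0.001, 0, 0, 0, -0.6, 0, 0.055, -0.001, 0, 0, 0, -0.6, 0, 0.075, -0.001, 0, 0, 0, -0.6, 0, 0.095, -0.001, 0, 0, 0, -0.6, 0, 0.115, -0.001, 0, 0, 0, -0.6, 0, 0.13, -0.001, 0, 0, 0, -0.6, 0, 0.14, -0.001, 0, 0, 0, -0.6])

```text
time: 14.25
position: [0.5091, -0.0251, 0.077]
tool_rot: [-2.221, -2.222, 0.0]
ft_force: [-1.2, 2.9, 2.1]
grip_width: 0.272
grip_force: 50.0
```

```bash
python3 go.py .425 -.0255 .0765 0;python3 - <<'E'
from h import *
im=snap('top');a=cv2.cvtColor(np.asarray(im['pixels']),cv2.COLOR_RGB2BGR)
cv2.imwrite('pics/r.png',cv2.resize(a[150:250,210:390],None,fx=4,fy=4))
E
```

```text
t 14.25 pos [ 0.5091 -0.0251  0.077 ] yaw 0.001 F [-1.24  2.9   2.09] grip 0.272 50.0
shift [-0.001 -0.28   0.002] turn [-0.    -0.     0.001]
```

>>> jog_arm(moves=[0, 0.005, 0, 0, 0, 0, -0.6, 0, 0.01, 0, 0, 0, 0, -0.6, 0, 0.015, 0, 0, 0, 0, -0.6, 0, 0.02, 0, 0, 0, 0, -0.6, 0, 0.025, 0, 0, 0, 0, -0.6, 0, 0.03, 0, 0, 0, 0, -0.6, 0, 0.035, 0, 0, 0, 0, -0.6, 0, 0.038, 0, 0, 0, 0, -0.6])

```text
time: 15.3
position: [0.5195, -0.0255, 0.0767]
tool_rot: [-2.22, -2.221, 0.003]
ft_force: [-2.7, 2.2, 3.3]
grip_width: 0.271
grip_force: 50.0
```

```bash
python3 go.py .425 -.0255 .0765 0
```

```text
t 15.3 pos [ 0.5195 -0.0255  0.0767] yaw 0.001 F [-2.73  2.19  3.29] grip 0.271 50.0
shift [ 0.    -0.315  0.001] turn [-0.002  0.     0.   ]
```

>>> jog_arm(moves=[0, 0.005, 0, 0, 0, 0, -0.6, 0, 0.01, 0, 0, 0, 0, -0.6, 0, 0.01, -0.003, 0, 0, 0, -0.6, 0, 0.01, -0.01, 0, 0, 0, -0.6, 0, 0.01, -0.03, 0, 0, 0, -0.6, 0, 0.01, -0.07, 0, 0, 0, -0.6, 0, 0.01, -0.12, 0, 0, 0, -0.6, 0, 0.01, -0.15, 0, 0, 0, -0.6])

```text
time: 16.3
position: [0.5241, -0.0252, 0.1237]
tool_rot: [2.219, 2.221, 0.002]
ft_force: [0.5, -0.8, -3.0]
grip_width: 0.27
grip_force: 50.0
```

```bash
python3 go.py .402 -.161 .11 0
```

```text
t 16.3 pos [ 0.5241 -0.0252  0.1237] yaw 0.001 F [ 0.46 -0.79 -2.98] grip 0.27 50.0
shift [-0.452 -0.407  0.045] turn [0.002 0.001 0.001]
```

>>> jog_arm(moves=[-0.07, -0.05, 0, 0, 0, 0, -0.6, -0.14, -0.12, 0, 0, 0, 0, -0.6, -0.22, -0.19, 0, 0, 0, 0, -0.6, -0.3, -0.26, 0, 0, 0, 0, -0.6, -0.38, -0.33, 0, 0, 0, 0, -0.6, -0.45, -0.39, 0.01, 0, 0, 0, -0.6, -0.452, -0.407, 0.03, 0, 0, 0, -0.6, -0.452, -0.407, 0.05, 0, 0, 0, -0.6])

```text
time: 17.3
position: [0.4015, -0.1604, 0.1071]
tool_rot: [2.22, 2.222, 0.0]
ft_force: [0.6, 0.2, -3.3]
grip_width: 0.273
grip_force: 50.0
```

```bash
python3 go.py .402 -.161 .0795 0
python3 - <<'E'
from h import *
im=snap('top');a=cv2.cvtColor(np.asarray(im['pixels']),cv2.COLOR_RGB2BGR)
cv2.imwrite('pics/r.png',cv2.resize(a[150:250,210:390],None,fx=4,fy=4))
E
```

```text
t 17.3 pos [ 0.4015 -0.1604  0.1071] yaw 0.001 F [ 0.57  0.17 -3.29] grip 0.273 50.0
shift [-0.002  0.002  0.092] turn [0.001 0.    0.001]
```

View pics/r.png

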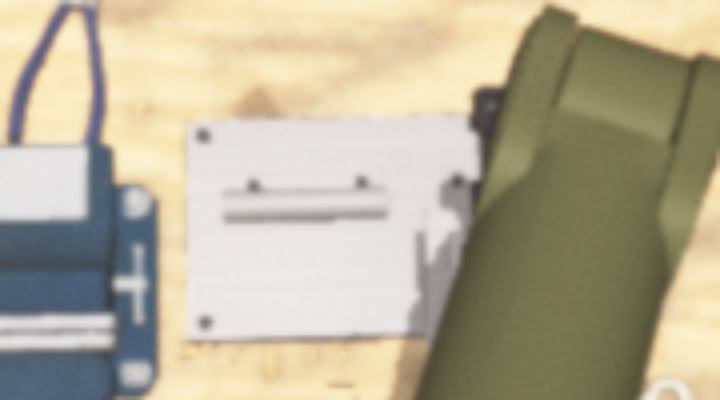

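The picture shows the left shaft touching both pins, its axis at crop (305,203) and the pins at (254,185) and (361,183). It rolled with no lift. Next is the right lane.

>>> jog_arm(moves=[0, 0, 0.03, 0, 0, 0, -0.6, 0, 0, 0.06, 0, 0, 0, -0.6, 0, 0, 0.08, 0, 0, 0, -0.6, 0, 0, 0.09, 0, 0, 0, -0.6, 0, 0, 0.094, 0, 0, 0, -0.6, 0, 0, 0.097, 0, 0, 0, -0.6, 0, 0, 0.1, 0, 0, 0, -0.6, 0, 0, 0.1, 0, 0, 0, -0.6])

```text
time: 18.35
position: [0.4016, -0.161, 0.0775]
tool_rot: [2.22, 2.222, 0.0]
ft_force: [-0.7, 1.0, 1.0]
grip_width: 0.273
grip_force: 50.0
```

```bash
python3 go.py .402 -.161 .077 0
```

```text
t 18.35 pos [ 0.4016 -0.161   0.0775] yaw 0.001 F [-0.67  1.03  1.01] grip 0.273 50.0
shift [-0.     0.001  0.002] turn [0.001 0.    0.   ]
```

>>> jog_arm(moves=[0, 0.003, -0.0005, 0, 0, 0, -0.6, 0, 0.006, -0.001, 0, 0, 0, -0.6, 0, 0.009, -0.002, 0, 0, 0, -0.6, 0, 0.012, -0.0025, 0, 0, 0, -0.6, 0, 0.015, -0.003, 0, 0, 0, -0.6, 0, 0.018, -0.004, 0, 0, 0, -0.6, 0, 0.02, -0.0045, 0, 0, 0, -0.6, 0, 0.02, -0.0045, 0, 0, 0, -0.6])

```text
time: 19.35
position: [0.4074, -0.1609, 0.0784]
tool_rot: [2.221, 2.222, 0.0]
ft_force: [-1.1, 0.9, 1.3]
grip_width: 0.276
grip_force: 50.0
```

```bash
python3 go.py .402 -.161 .077 0
```

```text
t 19.35 pos [ 0.4074 -0.1609  0.0784] yaw 0.001 F [-1.15  0.86  1.32] grip 0.276 50.0
shift [-0.    -0.018  0.005] turn [0.    0.    0.001]
```

>>> jog_arm(moves=[0, 0.007, -0.0017, 0, 0, 0, -0.6, 0, 0.013, -0.003, 0, 0, 0, -0.6, 0, 0.02, -0.0043, 0, 0, 0, -0.6, 0, 0.027, -0.0055, 0, 0, 0, -0.6, 0, 0.033, -0.0067, 0, 0, 0, -0.6, 0, 0.04, -0.0077, 0, 0, 0, -0.6, 0, 0.047, -0.0085, 0, 0, 0, -0.6, 0, 0.053, -0.0093, 0, 0, 0, -0.6])

```text
time: 20.35
position: [0.4234, -0.1609, 0.0812]
tool_rot: [2.221, 2.222, 0.0]
ft_force: [-0.6, -0.2, 0.2]
grip_width: 0.268
grip_force: 50.0
```

```bash
python3 go.py .402 -.161 .077 0
```

```text
t 20.35 pos [ 0.4234 -0.1609  0.0812] yaw 0.001 F [-0.64 -0.22  0.23] grip 0.268 50.0
shift [-0.    -0.071  0.014] turn [0.    0.    0.001]
```

>>> jog_arm(moves=[0, 0.008, -0.0003, 0, 0, 0, -0.6, 0, 0.017, -0.001, 0, 0, 0, -0.6, 0, 0.025, -0.0017, 0, 0, 0, -0.6, 0, 0.033, -0.0023, 0, 0, 0, -0.6, 0, 0.042, -0.0027, 0, 0, 0, -0.6, 0, 0.05, -0.003, 0, 0, 0, -0.6, 0, 0.058, -0.0032, 0, 0, 0, -0.6, 0, 0.066, -0.0033, 0, 0, 0, -0.6])

```text
time: 21.35
position: [0.4431, -0.1609, 0.0821]
tool_rot: [2.221, 2.222, -0.0]
ft_force: [-0.2, 0.3, -0.3]
grip_width: 0.269
grip_force: 50.0
```

```bash
python3 go.py .402 -.161 .077 0
```

```text
t 21.35 pos [ 0.4431 -0.1609  0.0821] yaw 0.001 F [-0.17  0.31 -0.26] grip 0.269 50.0
shift [-0.    -0.137  0.017] turn [-0.     0.     0.001]
```

>>> jog_arm(moves=[0, 0.008, 0.001, 0, 0, 0, -0.6, 0, 0.017, 0.002, 0, 0, 0, -0.6, 0, 0.025, 0.003, 0, 0, 0, -0.6, 0, 0.033, 0.0038, 0, 0, 0, -0.6, 0, 0.042, 0.0047, 0, 0, 0, -0.6, 0, 0.05, 0.0057, 0, 0, 0, -0.6, 0, 0.058, 0.0068, 0, 0, 0, -0.6, 0, 0.066, 0.008, 0, 0, 0, -0.6])

```text
time: 22.35
position: [0.4629, -0.1608, 0.0797]
tool_rot: [2.221, 2.222, 0.0]
ft_force: [1.4, -0.4, 0.9]
grip_width: 0.272
grip_force: 50.0
```

```bash
python3 go.py .402 -.161 .077 0
```

```text
t 22.35 pos [ 0.4629 -0.1608  0.0797] yaw 0.001 F [ 1.44 -0.35  0.94] grip 0.272 50.0
shift [-0.    -0.203  0.009] turn [0.    0.    0.001]
```

>>> jog_arm(moves=[0, 0.007, 0.0008, 0, 0, 0, -0.6, 0, 0.014, 0.002, 0, 0, 0, -0.6, 0, 0.021, 0.0035, 0, 0, 0, -0.6, 0, 0.028, 0.005, 0, 0, 0, -0.6, 0, 0.035, 0.006, 0, 0, 0, -0.6, 0, 0.042, 0.006, 0, 0, 0, -0.6, 0, 0.049, 0.005, 0, 0, 0, -0.6, 0, 0.056, 0.0038, 0, 0, 0, -0.6])

```text
time: 23.35
position: [0.4791, -0.1608, 0.0784]
tool_rot: [-2.22, -2.221, 0.001]
ft_force: [-1.6, -0.5, 0.7]
grip_width: 0.269
grip_force: 50.0
```

```bash
python3 go.py .402 -.161 .077 0
```

```text
t 23.35 pos [ 0.4791 -0.1608  0.0784] yaw 0.0 F [-1.6  -0.47  0.7 ] grip 0.269 50.0
shift [-0.    -0.257  0.005] turn [-0.001 -0.     0.   ]
```

>>> jog_arm(moves=[0, 0.008, -0.0012, 0, 0, 0, -0.6, 0, 0.017, -0.0028, 0, 0, 0, -0.6, 0, 0.025, -0.0043, 0, 0, 0, -0.6, 0, 0.033, -0.0057, 0, 0, 0, -0.6, 0, 0.042, -0.007, 0, 0, 0, -0.6, 0, 0.05, -0.0081, 0, 0, 0, -0.6, 0, 0.058, -0.0091, 0, 0, 0, -0.6, 0, 0.066, -0.0099, 0, 0, 0, -0.6])

```text
time: 24.35
position: [0.4991, -0.1607, 0.0814]
tool_rot: [-2.22, -2.221, 0.001]
ft_force: [-1.1, 0.5, -0.2]
grip_width: 0.273
grip_force: 50.0
```

```bash
python3 go.py .402 -.161 .077 0
```

```text
t 24.35 pos [ 0.4991 -0.1607  0.0814] yaw 0.001 F [-1.13  0.52 -0.23] grip 0.273 50.0
shift [-0.001 -0.324  0.015] turn [-0.001 -0.     0.   ]
```

>>> jog_arm(moves=[0, 0.005, 0, 0, 0, 0, -0.6, 0, 0.01, -0.0003, 0, 0, 0, -0.6, 0, 0.015, -0.0008, 0, 0, 0, -0.6, 0, 0.02, -0.0012, 0, 0, 0, -0.6, 0, 0.025, -0.0015, 0, 0, 0, -0.6, 0, 0.03, -0.0018, 0, 0, 0, -0.6, 0, 0.035, -0.002, 0, 0, 0, -0.6, 0, 0.04, -0.002, 0, 0, 0, -0.6])

```text
time: 25.35
position: [0.5115, -0.1608, 0.0821]
tool_rot: [2.221, 2.222, 0.0]
ft_force: [-0.8, 0.5, -3.0]
grip_width: 0.271
grip_force: 50.0
```

```bash
python3 go.py .402 -.161 .077 0;python3 - <<'E'
from h import *
im=snap('top');a=cv2.cvtColor(np.asarray(im['pixels']),cv2.COLOR_RGB2BGR)
cv2.imwrite('pics/r2.png',cv2.resize(a[150:250,210:390],None,fx=4,fy=4))
E
```

```text
t 25.35 pos [ 0.5115 -0.1608  0.0821] yaw 0.001 F [-0.83  0.52 -2.98] grip 0.271 50.0
shift [-0.001 -0.365  0.017] turn [ 0.    -0.     0.001]
```

>>> jog_arm(moves=[0, 0, 0.001, 0, 0, 0, -0.6, 0, 0, 0.002, 0, 0, 0, -0.6, 0, 0, 0.003, 0, 0, 0, -0.6, 0, 0, 0.004, 0, 0, 0, -0.6, 0, 0, 0.004, 0, 0, 0, -0.6, 0, 0, 0.004, 0, 0, 0, -0.6, 0, 0, 0.004, 0, 0, 0, -0.6, 0, 0, 0.004, 0, 0, 0, -0.6])

```text
time: 26.4
position: [0.5114, -0.1608, 0.0811]
tool_rot: [2.221, 2.222, 0.0]
ft_force: [-0.5, 0.7, 0.6]
grip_width: 0.269
grip_force: 50.0
```

```bash
python3 go.py .402 -.161 .077 0
```

```text
t 26.4 pos [ 0.5114 -0.1608  0.0811] yaw 0.001 F [-0.52  0.7   0.57] grip 0.269 50.0
shift [-0.    -0.365  0.014] turn [0.    0.    0.001]
```

>>> jog_arm(moves=[0, 0.004, 0, 0, 0, 0, -0.6, 0, 0.008, 0, 0, 0, 0, -0.6, 0, 0.012, 0, 0, 0, 0, -0.6, 0, 0.016, 0, 0, 0, 0, -0.6, 0, 0.02, 0, 0, 0, 0, -0.6, 0, 0.022, 0, 0, 0, 0, -0.6, 0, 0.025, 0, 0, 0, 0, -0.6, 0, 0.028, 0, 0, 0, 0, -0.6])

```text
time: 27.4
position: [0.5198, -0.1609, 0.081]
tool_rot: [2.221, 2.222, -0.0]
ft_force: [-2.6, -0.0, 0.9]
grip_width: 0.277
grip_force: 50.0
```

```bash
python3 go.py .402 -.161 .077 0
```

```text
t 27.4 pos [ 0.5198 -0.1609  0.081 ] yaw 0.0 F [-2.61 -0.04  0.93] grip 0.277 50.0
shift [-0.    -0.393  0.013] turn [-0.  0.  0.]
```

The float is slipping against the pins: Fx is -2.6 N and the height is constant. So the right shaft is at its stops, and it is the bent one (4–5 mm lift). I'll carry the float back.

>>> jog_arm(moves=[0, 0, -0.005, 0, 0, 0, -0.6, 0, 0, -0.03, 0, 0, 0, -0.6, 0, 0, -0.1, 0, 0, 0, -0.6, 0, -0.04, -0.2, 0, 0, 0, -0.6, 0, -0.08, -0.3, 0, 0, 0, -0.6, 0, -0.12, -0.4, 0, 0, 0, -0.6, 0, -0.15, -0.5, 0, 0, 0, -0.6, 0, -0.15, -0.56, 0, 0, 0, -0.6])

```text
time: 28.4
position: [0.4753, -0.1609, 0.2508]
tool_rot: [2.219, 2.22, 0.0]
ft_force: [-0.1, -0.9, -4.0]
grip_width: 0.271
grip_force: 50.0
```

>>> jog_arm(moves=[0.12, 0, 0, 0, 0, 0, -0.6, 0.24, 0, 0, 0, 0, 0, -0.6, 0.36, 0, 0, 0, 0, 0, -0.6, 0.48, 0, 0, 0, 0, 0, -0.6, 0.6, 0, 0, 0, 0, 0, -0.6, 0.72, 0, 0, 0, 0, 0, -0.6, 0.84, 0, 0, 0, 0, 0, -0.6, 0.96, 0, 0, 0, 0, 0, -0.6])

```text
time: 29.4
position: [0.4747, 0.1288, 0.249]
tool_rot: [2.22, 2.222, 0.001]
ft_force: [0.6, -0.1, -3.4]
grip_width: 0.274
grip_force: 50.0
```

>>> jog_arm(moves=[0.1, 0, 0, 0, 0, 0.04, -0.6, 0.2, 0, 0, 0, 0, 0.08, -0.6, 0.3, 0, 0, 0, 0, 0.12, -0.6, 0.4, 0, 0, 0, 0, 0.16, -0.6, 0.5, 0, 0, 0, 0, 0.2, -0.6, 0.6, 0, 0, 0, 0, 0.24, -0.6, 0.67, 0, 0, 0, 0, 0.273, -0.6, 0.67, 0, 0, 0, 0, 0.273, -0.6])

```text
time: 30.4
position: [0.4735, 0.3306, 0.2486]
tool_rot: [-2.509, -1.887, 0.0]
ft_force: [-1.1, 0.6, -2.9]
grip_width: 0.273
grip_force: 50.0
```

```bash
python3 go.py .473 .3285 .039 -.285;python3 - <<'E'
from h import *
im=snap('top');a=cv2.cvtColor(np.asarray(im['pixels']),cv2.COLOR_RGB2BGR)
cv2.imwrite('pics/p2.png',cv2.resize(a[160:245,250:470],None,fx=3.6,fy=3.6,interpolation=cv2.INTER_CUBIC))
E
```

```text
t 30.4 pos [0.4735 0.3306 0.2486] yaw -0.281 F [-1.07  0.62 -2.87] grip 0.273 50.0
shift [-0.008  0.002  0.699] turn [-0.002 -0.002  0.004]
```

View pics/p2.png

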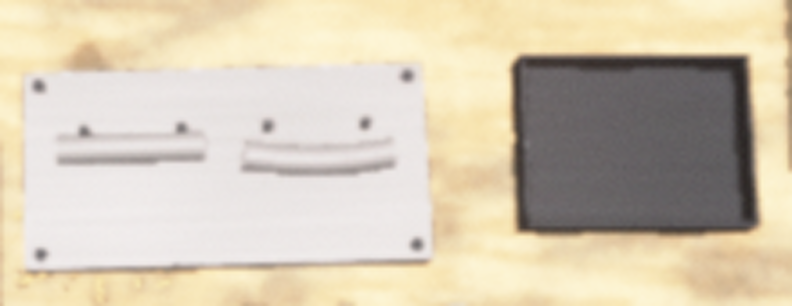

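Both shafts have been rolled. The left one rests on its pins at crop (131,147). The bent one has rocked back and its middle is at (318,160), with the bow toward the robot. I'll set the float down.

>>> jog_arm(moves=[-0.008, 0, 0.1, 0, 0, 0, -0.6, -0.008, 0, 0.23, 0, 0, 0, -0.6, -0.008, 0, 0.37, 0, 0, 0, -0.6, -0.008, 0, 0.5, 0, 0, 0, -0.6, -0.008, 0, 0.6, 0, 0, 0, -0.6, -0.008, 0, 0.66, 0, 0, 0, -0.6, -0.008, 0, 0.69, 0, 0, 0, -0.6, -0.008, 0, 0.698, 0, 0, 0, -0.6])

```text
time: 31.45
position: [0.4743, 0.3258, 0.0398]
tool_rot: [2.515, 1.882, 0.001]
ft_force: [-0.3, -0.2, -2.9]
grip_width: 0.274
grip_force: 50.0
```

```bash
python3 go.py .473 .3285 .038 -.285
python3 - <<'E'
from h import *
im=snap('top')
P=lambda x,y:(250+(x+.5)/3.6-.5,160+(y+.5)/3.6-.5)
for c in[(318,159),(242,158),(396,151)]: print(world(im,*P(*c),.03))
for c in[(515,60),(747,57),(757,228),(520,229)]: print(world(im,*P(*c),.032))
E
```

```text
t 31.45 pos [0.4743 0.3258 0.0398] yaw -0.286 F [-0.3  -0.19 -2.88] grip 0.274 50.0
shift [ 0.007 -0.007  0.006] turn [ 0.    -0.    -0.001]
[ 0.46003533 -0.16113816  0.03      ]
[ 0.46193608 -0.10538966  0.03      ]
[ 0.46486703 -0.21856063  0.03      ]
[ 0.53154845 -0.30930692  0.032     ]
[ 0.53014174 -0.48015866  0.032     ]
[ 0.4019556  -0.47648159  0.032     ]
[ 0.4046179  -0.30541772  0.032     ]
```

>>> jog_arm(moves=[0, 0, 0.003, 0, 0, 0, -0.6, 0, 0, 0.006, 0, 0, 0, -0.6, 0, 0, 0.006, 0, 0, 0, -0.6, 0, 0, 0.006, 0, 0, 0, -0.4, 0, 0, 0.006, 0, 0, 0, 0, 0, 0, 0.006, 0, 0, 0, 0.6, 0, 0, 0.006, 0, 0, 0, 1, 0, 0, 0.006, 0, 0, 0, 1])

```text
time: 32.5
position: [0.4738, 0.3259, 0.0377]
tool_rot: [2.515, 1.883, -0.0]
ft_force: [0.3, 0.1, -0.9]
grip_width: 0.667
grip_force: 0.0
```

>>> jog_arm(moves=[0, 0, 0, 0, 0, 0, 1, 0, 0, -0.05, 0, 0, 0, 1, 0, 0, -0.15, 0, 0, 0, 1, 0, 0, -0.29, 0, 0, 0, 1, 0, 0, -0.43, 0, 0, 0, 1, 0, 0, -0.55, 0, 0, -0.1, 1, 0, 0, -0.62, 0, 0, -0.2, 1, 0, 0, -0.62, 0, 0, -0.273, 1])

```text
time: 33.5
position: [0.4745, 0.3271, 0.227]
tool_rot: [2.216, 2.224, 0.007]
ft_force: [0.2, -0.2, -0.9]
grip_width: 1.002
grip_force: 0.0
```

```bash
python3 go.py .461 -.161 .12 0
```

```text
t 33.5 pos [0.4745 0.3271 0.227 ] yaw 0.004 F [ 0.16 -0.2  -0.93] grip 1.002 0.0
shift [-1.628 -0.052  0.353] turn [ 0.004 -0.002  0.004]
```

>>> jog_arm(moves=[-0.12, 0, 0, 0, 0, 0, 1, -0.24, 0, 0, 0, 0, 0, 1, -0.36, 0, 0, 0, 0, 0, 1, -0.48, 0, 0, 0, 0, 0, 1, -0.6, -0.01, 0, 0, 0, 0, 1, -0.72, -0.02, 0, 0, 0, 0, 1, -0.84, -0.03, 0, 0, 0, 0, 1, -0.96, -0.04, 0, 0, 0, 0, 1])

```text
time: 34.5
position: [0.4619, 0.0371, 0.2247]
tool_rot: [2.218, 2.221, -0.0]
ft_force: [-0.2, 0.0, -0.4]
grip_width: 0.996
grip_force: 0.0
```

>>> jog_arm(moves=[-0.12, 0, 0, 0, 0, 0, 1, -0.24, 0, 0, 0, 0, 0, 1, -0.36, 0, 0, 0, 0, 0, 1, -0.48, 0, 0, 0, 0, 0, 1, -0.6, 0, 0.1, 0, 0, 0, 1, -0.66, 0, 0.2, 0, 0, 0, 1, -0.66, 0, 0.3, 0, 0, 0, 1, -0.66, 0, 0.35, 0, 0, 0, 1])

```text
time: 35.5
position: [0.4616, -0.1597, 0.1181]
tool_rot: [-2.22, -2.222, 0.0]
ft_force: [-0.3, 0.3, 0.7]
grip_width: 0.998
grip_force: 0.0
```

```bash
python3 go.py .461 -.161 .0235 0
python3 - <<'E'
from h import *
im=snap('top');a=cv2.cvtColor(np.asarray(im['pixels']),cv2.COLOR_RGB2BGR)
cv2.imwrite('pics/fl.png',cv2.resize(a[150:270,100:220],None,fx=4,fy=4))
E
```

```text
t 35.5 pos [ 0.4616 -0.1597  0.1181] yaw 0.001 F [-0.33  0.34  0.67] grip 0.998 0.0
shift [-0.005 -0.002  0.315] turn [-0.001 -0.001  0.001]
```

View pics/fl.png

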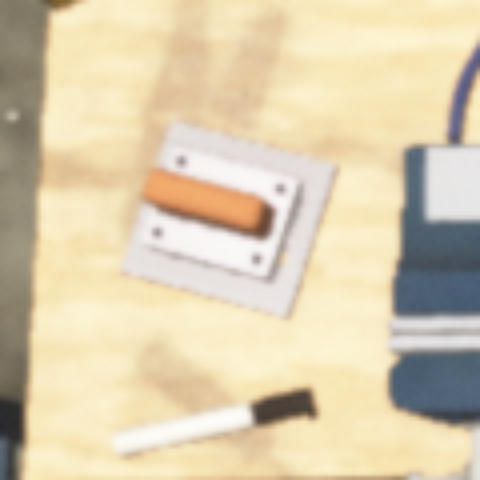

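The float stands flat on the bench with its centre at crop (230,220), and the marker hasn't moved. Next I'll grasp the bent shaft.

>>> jog_arm(moves=[-0.004, -0.002, 0.06, 0, 0, 0, 1, -0.004, -0.002, 0.13, 0, 0, 0, 1, -0.004, -0.002, 0.2, 0, 0, 0, 1, -0.004, -0.002, 0.25, 0, 0, 0, 1, -0.004, -0.002, 0.285, 0, 0, 0, 1, -0.004, -0.002, 0.305, 0, 0, 0, 1, -0.004, -0.002, 0.312, 0, 0, 0, 1, -0.004, -0.002, 0.312, 0, 0, 0, 1])

```text
time: 36.55
position: [0.4617, -0.1614, 0.0255]
tool_rot: [2.22, 2.222, 0.0]
ft_force: [0.0, -0.3, -0.3]
grip_width: 1.005
grip_force: 0.0
```

>>> jog_arm(moves=[0, 0, 0, 0, 0, 0, 0.3, 0, 0, 0, 0, 0, 0, -0.2, 0, 0, 0, 0, 0, 0, -0.7, 0, 0, 0, 0, 0, 0, -0.7, 0, 0, 0, 0, 0, 0, -0.7, 0, 0, 0, 0, 0, 0, -0.7, 0, 0, 0, 0, 0, 0, -0.7, 0, 0, 0, 0, 0, 0, -0.7], newtons=30)

```text
time: 37.55
position: [0.4611, -0.1614, 0.0252]
tool_rot: [-2.221, -2.221, 0.001]
ft_force: [-0.1, -0.6, 1.2]
grip_width: 0.22
grip_force: 30.0
```

```bash
python3 go.py .467 -.393 .12 0
```

```text
t 37.55 pos [ 0.4611 -0.1614  0.0252] yaw 0.0 F [-0.11 -0.61  1.2 ] grip 0.22 30.0
shift [-0.772  0.019 -0.316] turn [-0.001  0.     0.   ]
```

>>> jog_arm(moves=[0, 0, -0.04, 0, 0, 0, -0.7, 0, 0, -0.12, 0, 0, 0, -0.7, 0, 0, -0.22, 0, 0, 0, -0.7, -0.04, 0, -0.3, 0, 0, 0, -0.7, -0.14, 0.005, -0.32, 0, 0, 0, -0.7, -0.26, 0.01, -0.32, 0, 0, 0, -0.7, -0.38, 0.015, -0.32, 0, 0, 0, -0.7, -0.5, 0.019, -0.32, 0, 0, 0, -0.7])

```text
time: 38.55
position: [0.4672, -0.3124, 0.1217]
tool_rot: [2.22, 2.222, 0.0]
ft_force: [1.2, -0.2, -2.1]
grip_width: 0.221
grip_force: 30.0
```

>>> jog_arm(moves=[-0.12, 0, 0, 0, 0, 0, -0.7, -0.22, 0, 0, 0, 0, 0, -0.7, -0.27, 0, 0, 0, 0, 0, -0.7, -0.27, 0, 0, 0, 0, 0, -0.7, -0.27, 0, 0.05, 0, 0, 0, -0.7, -0.27, 0, 0.12, 0, 0, 0, -0.7, -0.27, 0, 0.18, 0, 0, 0, -0.7, -0.27, 0, 0.2, 0, 0, 0, -0.7])

```text
time: 39.55
position: [0.4662, -0.3911, 0.0588]
tool_rot: [-2.217, -2.22, 0.0]
ft_force: [-0.6, -0.5, -2.4]
grip_width: 0.22
grip_force: 30.0
```

```bash
python3 go.py .467 -.393 .0115 0
python3 - <<'E'
from h import *
for c in('top','side'):
    im=snap(c);print([pix(im,p) for p in[(.467,-.393,.03)]])
    a=cv2.cvtColor(np.asarray(im['pixels']),cv2.COLOR_RGB2BGR)
    if c=='top': T=cv2.resize(a[150:270,340:480],None,fx=3,fy=3)
    else: S=cv2.resize(a[150:270,300:440],None,fx=3,fy=3)
cv2.imwrite('pics/t.png',cv2.resize(np.hstack([T,S]),None,fx=.95,fy=.95))
E
```

```text
t 39.55 pos [ 0.4662 -0.3911  0.0588] yaw 0.001 F [-0.58 -0.48 -2.45] grip 0.22 30.0
shift [-0.007  0.003  0.158] turn [-0.003 -0.002  0.001]
[(np.float64(425.7743807976667), np.float64(199.46075250503836))]
[(np.float64(386.3380139516842), np.float64(220.8794990143388))]
```

View pics/t.png

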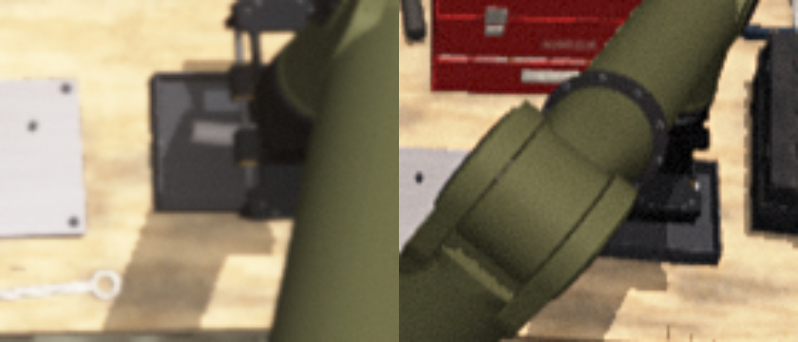

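The shaft is held level over the tray, its left end at crop (195,132), and the fingers clear the tray walls. I'll lower it and open only part way.

>>> jog_arm(moves=[-0.005, 0.003, 0.04, 0, 0, 0, -0.7, -0.005, 0.003, 0.08, 0, 0, 0, -0.7, -0.005, 0.003, 0.11, 0, 0, 0, -0.7, -0.005, 0.003, 0.135, 0, 0, 0, -0.7, -0.005, 0.003, 0.15, 0, 0, 0, -0.7, -0.005, 0.003, 0.158, 0, 0, 0, -0.7, -0.005, 0.003, 0.162, 0, 0, 0, -0.7, -0.005, 0.003, 0.162, 0, 0, 0, -0.7])

```text
time: 40.65
position: [0.4683, -0.3939, 0.0128]
tool_rot: [2.221, 2.222, -0.0]
ft_force: [-0.4, 0.5, -3.1]
grip_width: 0.215
grip_force: 30.0
```

```bash
python3 go.py .467 -.393 .0092 0
```

```text
t 40.65 pos [ 0.4683 -0.3939  0.0128] yaw 0.001 F [-0.37  0.53 -3.11] grip 0.215 30.0
shift [ 0.003 -0.004  0.012] turn [0.    0.    0.001]
```

>>> jog_arm(moves=[0, 0, 0.004, 0, 0, 0, -0.7, 0, 0, 0.008, 0, 0, 0, -0.7, 0, 0, 0.011, 0, 0, 0, -0.7, 0, 0, 0.011, 0, 0, 0, -0.7, 0, 0, 0.011, 0, 0, 0, -0.4, 0, 0, 0.011, 0, 0, 0, -0.1, 0, 0, 0.011, 0, 0, 0, 0, 0, 0, 0.011, 0, 0, 0, 0])

```text
time: 41.65
position: [0.4683, -0.394, 0.0095]
tool_rot: [2.221, 2.222, -0.0]
ft_force: [0.4, 0.1, 0.2]
grip_width: 0.48
grip_force: 0.0
```

>>> jog_arm(moves=[0, 0, 0, 0, 0, 0, 0, 0, 0, -0.04, 0, 0, 0, 0, 0, 0, -0.12, 0, 0, 0, 0, 0, 0, -0.24, 0, 0, 0, 0, 0, 0, -0.36, 0, 0, 0, 0, 0, 0, -0.48, 0, 0, 0, 0, 0, 0, -0.6, 0, 0, 0, 0, 0, 0, -0.7, 0, 0, 0, 0])

```text
time: 42.65
position: [0.4686, -0.3938, 0.222]
tool_rot: [2.219, 2.221, -0.0]
ft_force: [0.6, 0.1, -0.2]
grip_width: 0.504
grip_force: 0.0
```

>>> jog_arm(moves=[-0.1, -0.07, 0, 0, 0, 0, 0, -0.2, -0.14, 0, 0, 0, 0, 0, -0.3, -0.21, 0, 0, 0, 0, 0, -0.4, -0.28, 0, 0, 0, 0, 0, -0.5, -0.35, 0, 0, 0, 0, 0, -0.6, -0.42, 0, 0, 0, 0, 0, -0.68, -0.5, 0, 0, 0, 0, 0, -0.68, -0.5, 0, 0, 0, 0, 0])

```text
time: 43.65
position: [0.3146, -0.6007, 0.2195]
tool_rot: [-2.227, -2.215, 0.003]
ft_force: [-0.1, -0.3, -0.4]
grip_width: 0.5
grip_force: 0.0
```

Run:
```python
from h import *
im=snap('top');a=cv2.cvtColor(np.asarray(im['pixels']),cv2.COLOR_RGB2BGR)
cv2.imwrite('pics/end.png',cv2.resize(a[140:290,100:480],None,fx=2.1,fy=2.1))
```

```text
(no output)
```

View pics/end.png

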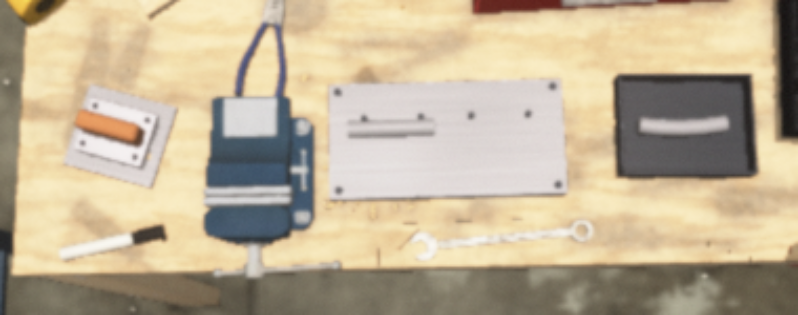

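The bent shaft lies flat in the tray at (684,126), and the straight one is on the plate at its pins at (391,128). The float stands on the bench at (120,135), and the wrench and marker haven't moved. I'm handing it in.

```bash
python3 -c "
from bench import ctrl
print(ctrl.close_job())"
```

```text
the job is handed in; nothing more can be done
None
```

I rolled both shafts to their pins and handed the job in at about 44 s: the right-lane shaft was bent (4–5 mm lift) and is in the scrap tray, the straight one is on the plate at its pins, and the float is back on the bench on its sole. On the bent shaft the float lost contact for about a second near the end, so I lowered it again and pressed until it slipped against the pins.

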